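# Reset the fired relocker on a safe boltwork plate

### The job

The relocker on the safe boltwork plate has fired: its sprung lever has swung in behind the shoulder of the bolt bar and blocks it. Draw the lever back by its knob until you feel it meet the sprung rubber stop, without ramming it, so that the hair-trigger catch drops in, then ease it down onto the catch, never letting it snap forward, and let go. With the lever left hooked, slide the bolt bar by its own knob fully back to its end stop; never force the bar against the fired lever, and leave the things lying about where they are.

Things in the scene. Friction and masses are not known exactly. Their poses are not given: they have to be found in the camera images.
- boltwork_plate: Heavy painted steel plate with a safe's boltwork on it, 210x290 mm, its top 14 mm above the bench; it does not move. Frame: z up, x roughly away from the robot, y left along the bolt bar; origin at bench level, plate from x -120 to 90, y -140 to 150 mm. Lock case 60x80 mm at x -85, y -78, top 42 mm above the bench; but for the knobs and the pivot screw (46 mm) all else is lower
- catch_mean (a point): Mean place of the hair-trigger catch's hook tip, fixed to the plate, on the near left; the true hook stands up to 12 mm from it along plate x (its bracket is set by hand in slots): find it by feel. Catch: a light hook lever, top 38 mm above the bench, pivot 54 mm to plate -x, its tail running to the lock case. The lever's pin pushes it aside (1 N) and it springs in behind; 3 N on hook or tail fires it
- stop_buffer (a joint): how far the stop's rubber-nosed plunger is pressed in, m: 0 = free. It sits on the catch's bracket, plunger along plate x, and meets the lever about 1 mm (at the knob) after the catch has dropped in; it starts to yield at 4 N, then 2 N per mm. Pressed in more than 1.5 mm the lever has been rammed
- relock_lever (a joint): angle of the sprung relock lever, rad: 0 = fired, as found, lying across the shoulder's way; it grows as the lever is drawn towards plate -x (counter-clockwise from above). Hooked on the catch it rests at 0.37 to 0.60. Its spring pulls back to 0 with a force at the knob of about 5.4 N at 0 and about 9.5 N at 0.5. Let go unhooked it snaps back (over 4 rad/s): the run has then failed
- lever_knob (a point): centre of the grip of the lever's round upright steel knob (16 mm across, 28 mm tall, 62 mm above the bench at its centre) on a thinner post; it swings about lever_hinge, 85 mm away. Fingertips may reach down to 42 mm above the bench here
- lever_hinge (a point): on the lever's upright pivot axis, at the knob's grip height; the pivot stands at x -35, y -60 mm in the plate's frame
- bolt_bar (a joint): travel of the bolt bar towards plate -y, m: 0 = bolts thrown, 0.028 = fully withdrawn, against its end stop. It drags with about 3 N. While the lever is fired its shoulder meets the lever's round end after 8 to 11 mm
- bar_knob (a point): centre of the grip of the bolt bar's round upright steel knob (18 mm across, 28 mm tall, 62 mm above the bench at its centre); it moves with the bar, from plate x 45, y -65 mm at 0 to y -93 mm
- hex_key: small bent hexagon key, 28x77x5 mm, lying on the plate's near left corner; bystander, leave alone. Origin: centre of its underside
- pin_tin: round tin, 46 mm wide, 32 mm high, on the bench beside the plate; bystander. Origin: centre of its underside
- euro_cylinder_1: brass lock cylinder lying on its side, 32x68x17 mm, to the right of the plate; bystander. Origin: centre of its underside
- grease_tin: round tin with press lid, 63 mm wide, 46 mm high, on the bench beside the plate; bystander. Origin: centre of its underside
- screwdriver_red: screwdriver, 29x178x31 mm, lying behind the plate; bystander. Origin: centre of its underside
- padlock_1: brass padlock, 63x42x19 mm, on the bench to the right; bystander. Origin: centre of its underside

How it is judged:
By the outcome, as a careful person would: the job done as asked, in the order asked, and still so for the second after the job is handed in, with the robot touching nothing.
It also fails if it takes over 72 s, if anything falls off the work surface, if the arm or the gripper's body presses on something with over 40 N, if the wrist force passes 120 N, or if a joint passes its speed limit or range.

### The arm

A 6-joint arm with a two-finger parallel gripper is mounted at the origin on a cart in front of the work surface, level with it; the furniture and walls round the work are solid. World frame = base frame: x ahead of the robot, y to its left, z up, the work surface at z = 0. Lengths are in mm, angles in rad, forces in N, time in s.
With the tool pointing down it reaches from about 300 to 775 mm from the base axis. Payload 14.6 kg.
Tool frame: the origin (TCP) lies midway between the tips of the shut fingers; the grasp point (between the pads) lies 19 mm behind it; z points along the fingers, y is the direction in which the jaws open and shut (so a half turn about z gives the same grasp; the last joint's range is limited). The gripper opens to 94 mm and grips with 3 to 60 N. Pads are 16 mm wide; open, the fingers measure 119 mm over their backs; the gripper's body (75 mm by 177 mm) begins 78 mm behind the grasp point.
Start: joints at [-1.371, 0.3, 1.521, -0, 1.321, -0.067], TCP at [144.999, -530.532, 205.446] pointing down, gripper open.
Joint ranges: [-3.03, 3.03], [-0.79, 2.21], [0.23, 2.52], [-1.04, 4.18], [0, 3.07], [-2.55, 2.55]. Speed limits (rad/s): [2.22, 2.22, 2.57, 3.14, 3.14, 3.14].

### API

Orientations are given as [roll, pitch, yaw] about the fixed x, y, z axes, in that order (R = Rz(yaw) Ry(pitch) Rx(roll)).
In Python, from cell import read_state, camera, get_calibration, sign_off gives the robot as it stands.
- The arm moves only by the tool carry_out, never from a script. Its argument "series" is a list of rows, each an object with "delta_pos": the shift along the world's x, y, z in mm, a list of three; "turn": the turn, a rotation vector about the world's x, y, z in rad, a list of three; "hand": the opening, from 0 (shut) to 1 (fully open). A call has 1 to 8 rows; each row is the pose to reach, as a shift and turn from the pose commanded when the call began; what a row does not reach only later rows make up. A row lasts 1/8 s, in which the tool goes at most 62.5 mm and 10.7 degrees, less where a joint would pass 70% of its speed; a pose out of reach is approached as far as the arm can. A call with a gripper value outside its range is refused whole. The fingers move at their own pace and stop on an object; "squeeze" is the grip in N (left out, the last holds). Time passes only in rows, so rows that repeat a pose let the fingers close. It gives the time, the measured TCP pose, the force and the opening at its end, in the units of the state.
- read_state(): the state, without advancing time (a new reading comes with each control period).
- camera(name): name is "scene" or "top" or "wrist"; returns the picture (400x640x3 uint8, red, green, blue); there is no depth.
- get_calibration(name): a dict with "intrinsics" (3x3 intrinsics, pixels), "pose" (4x4, takes a point from camera to world coordinates). Camera axes: x right, y down, z forward; pixel columns grow to the right and rows downward; lengths in mm; the calibration is good to about 2 mm. A picture is of the moment at which its call begins: read the wrist's pose just before it. get_calibration takes no time and is no camera call; for the wrist camera it gives the pose at the moment of the call.
- sign_off(): hands the job in, once; it reports no verdict.
The state is a dict: "clock": time; "joints": joint angles; "qd": joint speeds; "effort": joint torques, N m; "eef_pos": TCP position; "eef_rot": TCP orientation; "wrist_force": force on the tool from outside, world axes, zero at the start; "moment": the same for the moment, N m; "finger_gap": finger opening in mm.
Only numpy, scipy, OpenCV 4.12 (cv2) and the standard library are available. Lean on these libraries where they do the work, as an engineer would, in place of code of your own. Each camera call takes 0.05 s, during which the arm holds its last target.

## Working session

There is one attempt and no reset: what is moved stays moved. The work goes in short steps, Python scripts to look and compute and a tool call to move; the robot and the scene stay as the last step left them, time stands still between calls to the robot, and variables do not carry over. Pictures are saved under pics/ and viewed, and the job is handed in when it is done.

Besides the shell and the picture viewer there is one more tool, called after "Call:" by a JSON object that holds its "fn" and its "kwargs", one argument or row to a line. carry_out: Moves the arm, as the interface text tells. Its arguments: {"type":"object","properties":{"series":{"type":"array"},"squeeze":{"type":"number"}},"required":["series"]}

```bash
mkdir -p pics; python3 - <<'E'
from cell import *
import cv2
for n in("scene","top"):
    cv2.imwrite(f"pics/{n}0.png",camera(n)[:,:,::-1]); c=get_calibration(n); print(n,c["intrinsics"],c["pose"])
print(read_state())
E
```

```text
scene [[518.32168943   0.         325.4124354 ]
 [  0.         518.32168943 205.97382595]
 [  0.           0.           1.        ]] [[-5.03172355e-01 -3.66794481e-01  7.82482837e-01 -3.32332329e+02]
 [-8.63884308e-01  1.89564932e-01 -4.66657304e-01  6.16688093e+02]
 [ 2.28360182e-02 -9.10783698e-01 -4.12251829e-01  5.43820187e+02]
 [ 0.00000000e+00  0.00000000e+00  0.00000000e+00  1.00000000e+00]]
top [[413.05428058   0.         312.86729654]
 [  0.         413.05428058 201.57853143]
 [  0.           0.           1.        ]] [[-6.88836249e-03 -9.81020350e-01  1.93782411e-01  3.84156109e+02]
 [-9.99548586e-01  1.08777603e-03 -3.00239972e-02  7.36660109e+01]
 [ 2.92433604e-02 -1.93901751e-01 -9.80584997e-01  1.02955043e+03]
 [ 0.00000000e+00  0.00000000e+00  0.00000000e+00  1.00000000e+00]]
{'clock': 0.1, 'joints': array([-1.37061037e+00,  3.00403110e-01,  1.52152988e+00, -1.20534381e-05,
        1.32068490e+00, -6.65886792e-02]), 'qd': array([ 0.00133781, -0.00095562, -0.00113709, -0.00093248, -0.00168731,
       -0.00033603]), 'effort': array([ 1.21961995e-03, -5.32646048e+01, -3.53284800e+01,  7.09606125e-02,
        2.35157524e-02, -6.25227017e-05]), 'eef_pos': array([ 144.94480496, -530.31190989,  204.94527763]), 'eef_rot': array([-3.14056891e+00, -5.65697118e-05,  2.66777601e-01]), 'wrist_force': array([ 0.09524365,  0.35594564, -0.25871538]), 'moment': array([-0.021809  , -0.00923169,  0.00624018]), 'finger_gap': 94.13490733684912}
```

View pics/top0.png

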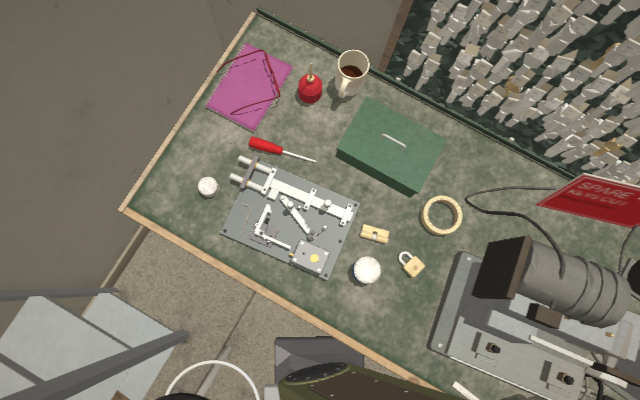

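View pics/scene0.png

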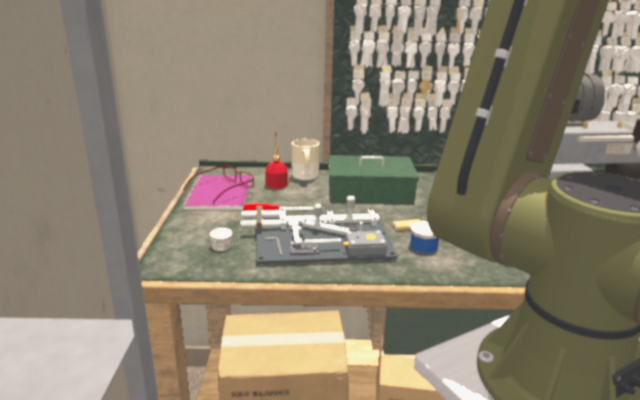

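```bash
python3 - <<'E'
import cv2
a=cv2.imread("pics/top0.png")[145:285,210:370]; cv2.imwrite("pics/topz.png",cv2.resize(a,None,fx=5,fy=4.2857,interpolation=3)[:600])
a=cv2.imread("pics/scene0.png")[180:280,230:410]; cv2.imwrite("pics/scz.png",cv2.resize(a,None,fx=4.4,fy=4.4,interpolation=3))
E
```

```text
(no output)
```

View pics/topz.png

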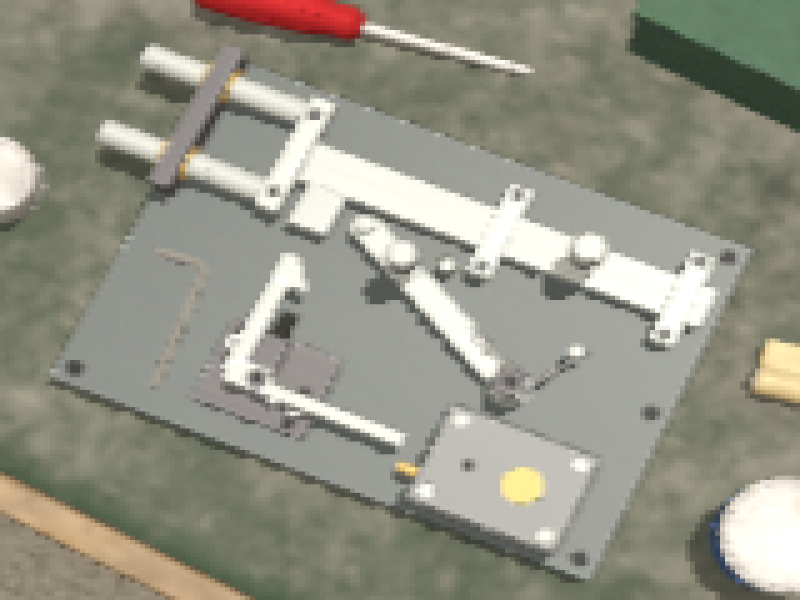

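View pics/scz.png

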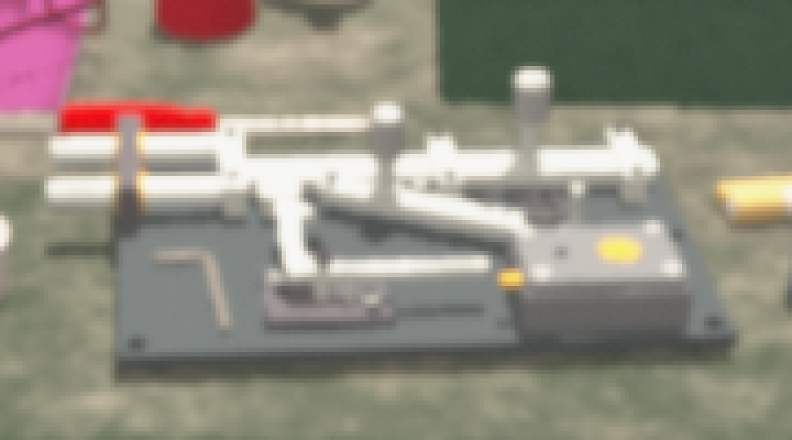

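```bash
cat > h.py <<'E'
import numpy as np
from cell import *
def ray(n,u,v,cal=None):
    c=cal or get_calibration(n);K=c["intrinsics"];T=c["pose"]
    d=T[:3,:3]@np.linalg.inv(K)@[u,v,1]; return T[:3,3],d
def onz(n,u,v,z,cal=None):
    o,d=ray(n,u,v,cal); return (o+d*(z-o[2])/d[2])[:2]
def tri(p):
    A=np.zeros((3,3));b=np.zeros(3)
    for n,u,v in p:
        o,d=ray(n,u,v);d=d/np.linalg.norm(d);M=np.eye(3)-np.outer(d,d);A+=M;b+=M@o
    return np.linalg.solve(A,b)
def fit(P,W):
    P=np.array(P,float);W=np.array(W,float);a=P-P.mean(0);b=W-W.mean(0)
    th=np.arctan2((a[:,0]*b[:,1]-a[:,1]*b[:,0]).sum(),(a*b).sum())
    R=np.array([[np.cos(th),-np.sin(th)],[np.sin(th),np.cos(th)]]);t=W.mean(0)-R@P.mean(0)
    return th,R,t,np.linalg.norm(P@R.T+t-W,axis=1)
E
python3 - <<'E'
from h import *
z=lambda u,v:(210+u/5-.4,145+v/4.2857-.4)
s=lambda u,v:(230+u/4.4-.4,180+v/4.4-.4)
P=[(-120,150),(90,-140),(-120,-140)]
W=[onz("top",*z(*p),14) for p in[(50,380),(753,248),(590,580)]]
th,R,t,r=fit(P,W);print(th,t,r)
Ps=[(-120,150),(-120,-140)]
Ws=[onz("scene",*s(*p),14) for p in[(116,362),(733,343)]]
th2,R2,t2,r2=fit(Ps,Ws);print("scene",th2,t2,r2)
for nm,a,b in(("lever",(402,250),(387,108)),("bar",(588,247),(532,76))):
    for n,p in(("top",z(*a)),("scene",s(*b))):
        w=onz(n,*p,76);print(nm,n,w,R.T@(w-t))
    print(tri([("top",*z(*a)),("scene",*s(*b))]))
for nm,p,h in(("pivot",(512,378),46),("hook",(290,265),38),("catchpivot",(237,370),38)):
    w=onz("top",*z(*p),h);print(nm,w,R.T@(w-t))
E
```

```text
-0.4111614896942853 [556.44479504  87.67276365] [1.20671292 0.56557692 1.44922827]
scene -0.42788869245321515 [551.79173417  91.98508696] [2.7589309 2.7589309]
lever top [569.41133248  98.22762814] [ 7.66736229 14.85758436]
lever scene [572.03634053  97.62291976] [10.31528127 15.35242227]
[569.4488653   98.58206647  77.15088096]
bar top [570.98554193  10.6985969 ] [ 44.09347576 -64.74736337]
bar scene [572.82563615  10.75435226] [ 45.75792743 -63.96081648]
[571.18281322  11.19015761  76.65176507]
pivot [502.38730059  46.15177381] [-32.95732084 -59.66590573]
hook [568.17991202 153.63907741] [-15.60795955  65.15872252]
catchpivot [508.30304019 178.1986622 ] [-80.31036114  63.74019737]
```

```bash
python3 - <<'E'
from h import *
import cv2
c=get_calibration("top");K=c["intrinsics"];T=np.linalg.inv(c["pose"])
for p in[(0,0,0),(0,0,300),(145,-530,205),(145,-530,300),(357,-216,205)]:
    q=T[:3,:3]@np.array(p)+T[:3,3];q=K@q;print(p,q[:2]/q[2])
print([onz("top",u,v,0) for u,v in((440,340),(460,250),(530,240),(640,260))])
cv2.imwrite("pics/w0.png",camera("wrist")[:,:,::-1])
E
```

```text
(0, 0, 0) [333.21370533 455.58842514]
(0, 0, 300) [348.15433342 534.41216495]
(145, -530, 205) [620.37485216 410.05423358]
(145, -530, 300) [663.73197202 427.24357563]
(357, -216, 205) [447.98357183 296.30266346]
[array([ 247.98948336, -261.35914336]), array([ 463.29938151, -326.52287901]), array([ 487.72261801, -507.84767737]), array([ 435.97979417, -785.11781146])]
```

View pics/w0.png

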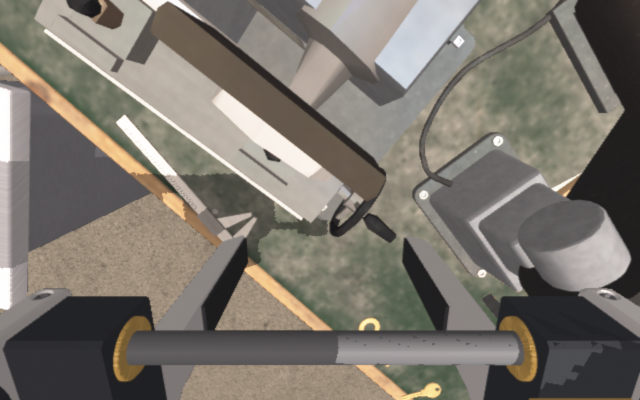

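Call:
{"fn": "carry_out", "kwargs": {
  "series": [
    {"delta_pos": [0, 0, 55], "turn": [0, 0, 0], "hand": 1},
    {"delta_pos": [0, 0, 110], "turn": [0, 0, 0], "hand": 1},
    {"delta_pos": [0, 0, 165], "turn": [0, 0, 0], "hand": 1},
    {"delta_pos": [0, 10, 215], "turn": [0, 0, 0], "hand": 1},
    {"delta_pos": [20, 60, 220], "turn": [0, 0, 0.1], "hand": 1},
    {"delta_pos": [45, 115, 220], "turn": [0, 0, 0.2], "hand": 1},
    {"delta_pos": [70, 170, 220], "turn": [0, 0, 0.3], "hand": 1},
    {"delta_pos": [95, 225, 220], "turn": [0, 0, 0.366], "hand": 0.6}
  ]
}}

```text
clock: 1.15
eef_pos: [240.3, -303.7, 425.3]
eef_rot: [-3.142, -0.0, 0.635]
wrist_force: [1.0, 0.3, 0.8]
finger_gap: 87.1
```

Call:
{"fn": "carry_out", "kwargs": {
  "series": [
    {"delta_pos": [37, 45, 0], "turn": [0, 0, 0], "hand": 0.5},
    {"delta_pos": [75, 91, 0], "turn": [0, 0, 0], "hand": 0.5},
    {"delta_pos": [112, 136, 0], "turn": [0, 0, 0], "hand": 0.5},
    {"delta_pos": [150, 182, -20], "turn": [0, 0, 0], "hand": 0.5},
    {"delta_pos": [187, 227, -50], "turn": [0, 0, 0], "hand": 0.5},
    {"delta_pos": [225, 273, -80], "turn": [0, 0, 0], "hand": 0.5},
    {"delta_pos": [262, 318, -120], "turn": [0, 0, 0], "hand": 0.5},
    {"delta_pos": [300, 364, -160], "turn": [0, 0, 0], "hand": 0.5}
  ]
}}

```text
clock: 2.15
eef_pos: [527.5, 44.0, 278.3]
eef_rot: [3.141, -0.0, 0.633]
wrist_force: [1.1, -1.2, 0.5]
finger_gap: 46.7
```

```bash
python3 - <<'E'
from h import *
import cv2
c=get_calibration("wrist");cv2.imwrite("pics/w1.png",camera("wrist")[:,:,::-1])
np.save("w1.npy",c["pose"]);print(c,read_state()["eef_pos"])
E
```

```text
{'intrinsics': array([[322.50528891,   0.        , 324.73883404],
       [  0.        , 322.50528891, 202.65578765],
       [  0.        ,   0.        ,   1.        ]]), 'pose': array([[ 5.92567151e-01, -7.72910857e-01, -2.26876571e-01,
         5.94576941e+02],
       [-8.05520743e-01, -5.68329536e-01, -1.67743468e-01,
         9.29510074e+01],
       [ 7.10091039e-04,  2.82153053e-01, -9.59369142e-01,
         4.56119673e+02],
       [ 0.00000000e+00,  0.00000000e+00,  0.00000000e+00,
         1.00000000e+00]])} [528.36825229  47.53650748 272.41155189]
```

View pics/w1.png

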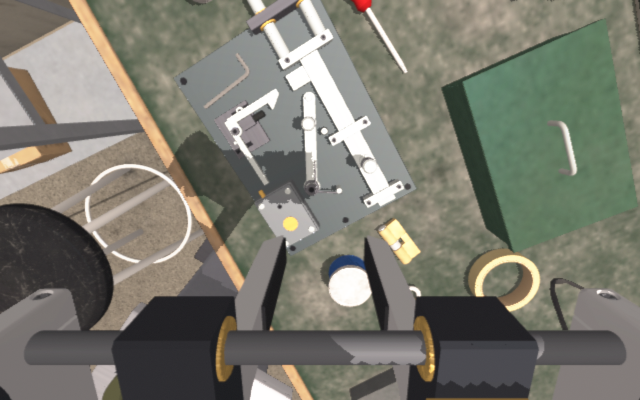

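```bash
python3 - <<'E'
import cv2
a=cv2.imread("pics/w1.png")[50:250,180:420]; cv2.imwrite("pics/w1z.png",cv2.resize(a,None,fx=3,fy=3,interpolation=3))
E
```

```text
(no output)
```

View pics/w1z.png

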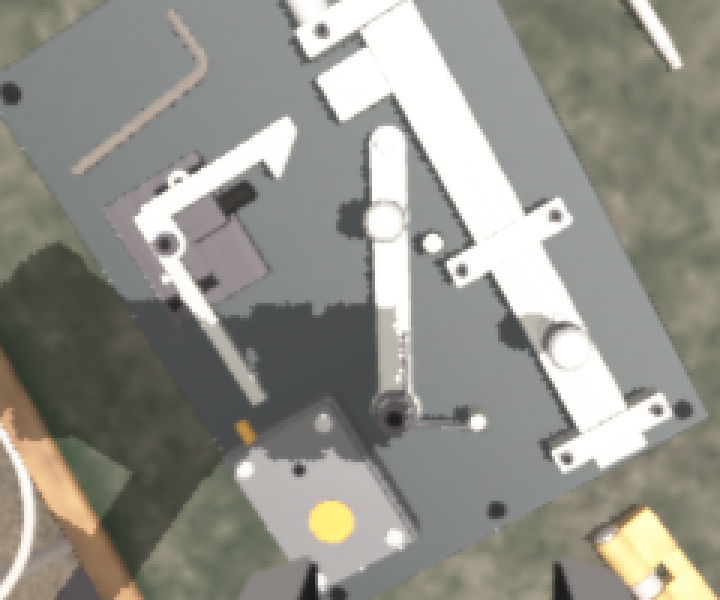

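```bash
python3 - <<'E'
from h import *
cal=dict(intrinsics=get_calibration("wrist")["intrinsics"],pose=np.load("w1.npy"))
z=lambda u,v:(180+u/3-.33,50+v/3-.33)
W=[onz("wrist",*z(*p),14,cal) for p in[(708,414)]]
R=lambda th:np.array([[np.cos(th),-np.sin(th)],[np.sin(th),np.cos(th)]])
t=np.array([556.4,87.7]);r=R(-.415)
print("FR corner",r.T@(W[0]-t))
for nm,p,h in(("knob",(386,219),76),("bar",(570,345),76),("pivot",(395,413),46),("hooktip",(276,180),38),("hookend",(292,120),38),("nose",(255,190),30),("pin",(384,145),34)):
    w=onz("wrist",*z(*p),h,cal);print(nm,w,r.T@(w-t))
E
```

```text
FR corner [  90.43200682 -137.50459365]
knob [570.45586307  98.18643545] [ 8.63472451 15.26349068]
bar [574.16946207  11.36317675] [ 47.0393632  -62.69260463]
pivot [504.02524637  47.72615352] [-31.81193945 -57.69769258]
hooktip [553.78828384 144.63927471] [-25.34736629  51.05304191]
hookend [577.27045023 152.44679579] [-7.00636646 67.6656049 ]
nose [544.33168763 150.54179952] [-36.38109038  52.64173433]
pin [591.59256924 116.77339001] [20.48319637 40.79482323]
```

Call:
{"fn": "carry_out", "kwargs": {
  "series": [
    {"delta_pos": [10, 15, -60], "turn": [0, 0, 0.025], "hand": 0.45},
    {"delta_pos": [20, 25, -110], "turn": [0, 0, 0.025], "hand": 0.45},
    {"delta_pos": [25, 30, -140], "turn": [0, 0, 0.025], "hand": 0.45},
    {"delta_pos": [30, 38, -150], "turn": [0, 0, 0.025], "hand": 0.45},
    {"delta_pos": [30, 38, -150], "turn": [0, 0, 0.025], "hand": 0.45},
    {"delta_pos": [30, 38, -150], "turn": [0, 0, 0.025], "hand": 0.45}
  ]
}}

```text
clock: 2.95
eef_pos: [557.2, 80.3, 130.9]
eef_rot: [3.14, -0.002, 0.658]
wrist_force: [0.5, 0.8, -0.2]
finger_gap: 42.3
```

```bash
python3 - <<'E'
from h import *
import cv2
s=read_state();print(s["eef_pos"],s["eef_rot"],s["wrist_force"])
c=get_calibration("wrist");cv2.imwrite("pics/w2.png",camera("wrist")[:,:,::-1])
np.save("w2.npy",c["pose"])
E
```

```text
[557.19702878  80.27774965 130.92163536] [ 3.14043816e+00 -1.73019748e-03  6.57816032e-01] [ 0.45569917  0.83550654 -0.21510669]
```

View pics/w2.png

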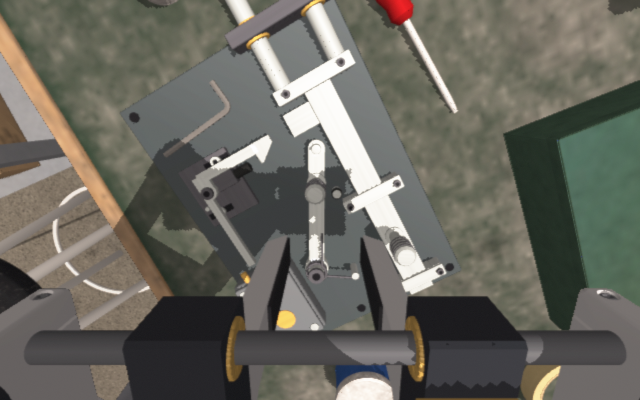

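```bash
python3 - <<'E'
from h import *
import cv2
cal=dict(intrinsics=get_calibration("wrist")["intrinsics"],pose=np.load("w2.npy"))
a=cv2.imread("pics/w2.png")[130:300,180:440]; cv2.imwrite("pics/w2z.png",cv2.resize(a,None,fx=3,fy=3,interpolation=3))
for nm,p,h in(("knob",(315,183),76),("bar",(407,255),76),("pivot",(317,274),46)):
    print(nm,onz("wrist",*p,h,cal))
s=read_state();print(s["eef_pos"],s["qd"])
E
```

```text
knob [576.72688761 103.78251368]
bar [574.86692699  11.01518963]
pivot [504.60100182  47.64378732]
[557.15934755  80.21918886 130.90309718] [-0.00193325 -0.00078301  0.00658668 -0.0009469  -0.00493297  0.00027217]
```

View pics/w2z.png

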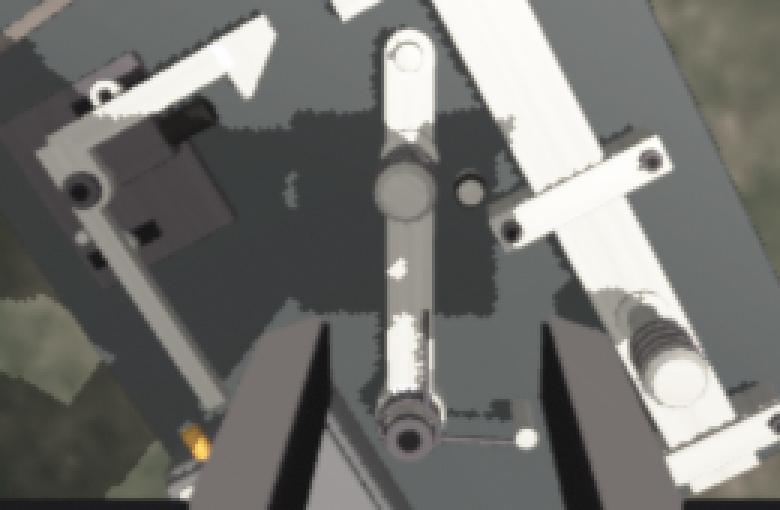

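```bash
python3 - <<'E'
from h import *
cal=dict(intrinsics=get_calibration("wrist")["intrinsics"],pose=np.load("w2.npy"))
for nm,p,h in(("knob",(405,192),76),("bar",(679,376),76),("pivot",(408,440),46)):
    print(nm,onz("wrist",180+p[0]/3-.33,130+p[1]/3-.33,h,cal))
E
```

```text
knob [570.08955185  99.0412566 ]
bar [574.38280741  11.63668526]
pivot [501.97836621  47.16374229]
```

Call:
{"fn": "carry_out", "kwargs": {
  "series": [
    {"delta_pos": [12.8, 18.4, -20], "turn": [0, 0, 0], "hand": 0.45},
    {"delta_pos": [12.8, 18.4, -50], "turn": [0, 0, 0], "hand": 0.45},
    {"delta_pos": [12.8, 18.4, -75], "turn": [0, 0, 0], "hand": 0.45},
    {"delta_pos": [12.8, 18.4, -85], "turn": [0, 0, 0], "hand": 0.4},
    {"delta_pos": [12.8, 18.4, -85], "turn": [0, 0, 0], "hand": 0.4},
    {"delta_pos": [12.8, 18.4, -85], "turn": [0, 0, 0], "hand": 0.4}
  ]
}}

```text
clock: 3.75
eef_pos: [570.1, 98.7, 45.8]
eef_rot: [3.141, -0.002, 0.658]
wrist_force: [0.2, -0.0, 0.1]
finger_gap: 37.6
```

```bash
python3 - <<'E'
from h import *
import cv2
c=get_calibration("wrist");a=camera("wrist")[:,:,::-1];cv2.imwrite("pics/w3.png",a)
a=a[180:350,180:440]; cv2.imwrite("pics/w3z.png",cv2.resize(a,None,fx=3,fy=3,interpolation=3))
E
```

```text
(no output)
```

View pics/w3z.png

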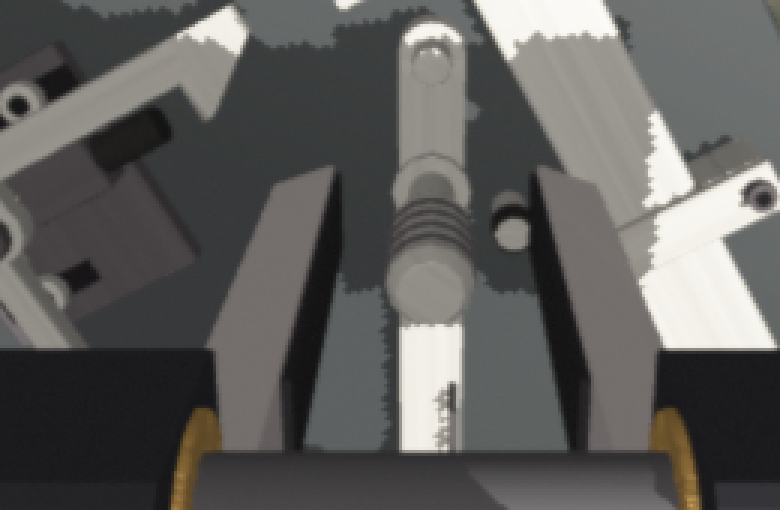

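Call:
{"fn": "carry_out", "kwargs": {
  "series": [
    {"delta_pos": [0, 0, 0], "turn": [0, 0, 0], "hand": 0.2},
    {"delta_pos": [0, 0, 0], "turn": [0, 0, 0], "hand": 0.1},
    {"delta_pos": [0, 0, 0], "turn": [0, 0, 0], "hand": 0.1},
    {"delta_pos": [0, 0, 0], "turn": [0, 0, 0], "hand": 0.1}
  ],
  "squeeze": 30
}}

```text
clock: 4.3
eef_pos: [569.4, 99.0, 44.6]
eef_rot: [-3.141, -0.0, 0.658]
wrist_force: [-2.5, 3.2, 3.0]
finger_gap: 15.5
```

```bash
cat >> h.py <<'E'
a0=np.deg2rad(37.6);rr=84.9
def arc(th,f=0.0):
    g=lambda q:rr*np.array([np.cos(a0+q),np.sin(a0+q)])
    return np.round(g(th)-g(f),2)
def tang(th,F):
    t=np.array([-np.sin(a0+th),np.cos(a0+th)]);n=np.array([np.cos(a0+th),np.sin(a0+th)]);return F[:2]@t,F[:2]@n
E
python3 - <<'E'
from h import *
for k in range(1,9): print(.04*k,arc(.04*k))
E
```

```text
0.04 [-2.13  2.65]
0.08 [-4.35  5.21]
0.12 [-6.68  7.68]
0.16 [-9.11 10.05]
0.2 [-11.63  12.33]
0.24 [-14.24  14.5 ]
0.28 [-16.94  16.57]
0.32 [-19.71  18.53]
```

Call:
{"fn": "carry_out", "kwargs": {
  "series": [
    {"delta_pos": [-2.13, 2.65, 0], "turn": [0, 0, 0.04], "hand": 0.1},
    {"delta_pos": [-4.35, 5.21, 0], "turn": [0, 0, 0.08], "hand": 0.1},
    {"delta_pos": [-6.68, 7.68, 0], "turn": [0, 0, 0.12], "hand": 0.1},
    {"delta_pos": [-9.11, 10.05, 0], "turn": [0, 0, 0.16], "hand": 0.1},
    {"delta_pos": [-11.63, 12.33, 0], "turn": [0, 0, 0.2], "hand": 0.1},
    {"delta_pos": [-14.24, 14.5, 0], "turn": [0, 0, 0.24], "hand": 0.1},
    {"delta_pos": [-16.94, 16.57, 0], "turn": [0, 0, 0.28], "hand": 0.1},
    {"delta_pos": [-19.71, 18.53, 0], "turn": [0, 0, 0.32], "hand": 0.1}
  ]
}}

```text
clock: 5.3
eef_pos: [550.4, 117.3, 44.7]
eef_rot: [3.14, -0.001, 0.981]
wrist_force: [7.2, -2.7, -1.1]
finger_gap: 15.1
```

```bash
python3 - <<'E'
from h import *
s=read_state();print(s["eef_pos"],s["eef_rot"],s["wrist_force"],tang(.32,s["wrist_force"]))
p=s["eef_pos"][:2]-[502.7,47];print(np.linalg.norm(p),np.arctan2(p[1],p[0])-a0)
for k in(.33,.34,.35,.36,.37,.38): print(k,arc(k,.32))
E
```

```text
[550.41620072 117.26121674  44.71207013] [ 3.13983481e+00 -1.13863428e-03  9.80599393e-01] [ 7.21132733 -2.73111533 -1.10896722] (np.float64(-7.503659819097442), np.float64(1.776885539198297))
84.93217522856227 0.3179739394434635
0.33 [-0.71  0.47]
0.34 [-1.42  0.94]
0.35 [-2.13  1.39]
0.36 [-2.85  1.85]
0.37 [-3.57  2.29]
0.38 [-4.3   2.73]
```

Call:
{"fn": "carry_out", "kwargs": {
  "series": [
    {"delta_pos": [-0.71, 0.47, 0], "turn": [0, 0, 0.01], "hand": 0.1},
    {"delta_pos": [-1.42, 0.94, 0], "turn": [0, 0, 0.02], "hand": 0.1},
    {"delta_pos": [-2.13, 1.39, 0], "turn": [0, 0, 0.03], "hand": 0.1},
    {"delta_pos": [-2.85, 1.85, 0], "turn": [0, 0, 0.04], "hand": 0.1},
    {"delta_pos": [-2.85, 1.85, 0], "turn": [0, 0, 0.04], "hand": 0.1}
  ]
}}

```text
clock: 5.92
eef_pos: [547.6, 119.1, 44.7]
eef_rot: [3.14, -0.001, 1.02]
wrist_force: [6.5, -1.6, -0.8]
finger_gap: 15.5
```

```bash
cat > st.py <<'E'
from h import *
import sys
s=read_state();F=s["wrist_force"];p=s["eef_pos"][:2]-[502.7,47];th=np.arctan2(p[1],p[0])-a0
print("th %.4f r %.2f  Ft %.2f Fr %.2f Fz %.2f yaw %.4f"%(th,np.linalg.norm(p),*tang(th,F),F[2],s["eef_rot"][2]-.658),s["clock"])
f=float(sys.argv[1])
for d in(.008,.016,.024,.032): print(round(f+d,3),arc(f+d,f))
E
python3 st.py .36
python3 - <<'E'
from h import *
import cv2
a=camera("wrist")[:,:,::-1];cv2.imwrite("pics/w4.png",a)
a=a[150:350,180:440]; cv2.imwrite("pics/w4z.png",cv2.resize(a,None,fx=3,fy=3,interpolation=3))
E
```

```text
th 0.3574 r 85.00  Ft -6.34 Fr 2.06 Fz -0.78 yaw 0.3615 5.925
0.368 [-0.58  0.36]
0.376 [-1.16  0.71]
0.384 [-1.74  1.05]
0.392 [-2.33  1.39]
```

View pics/w4z.png

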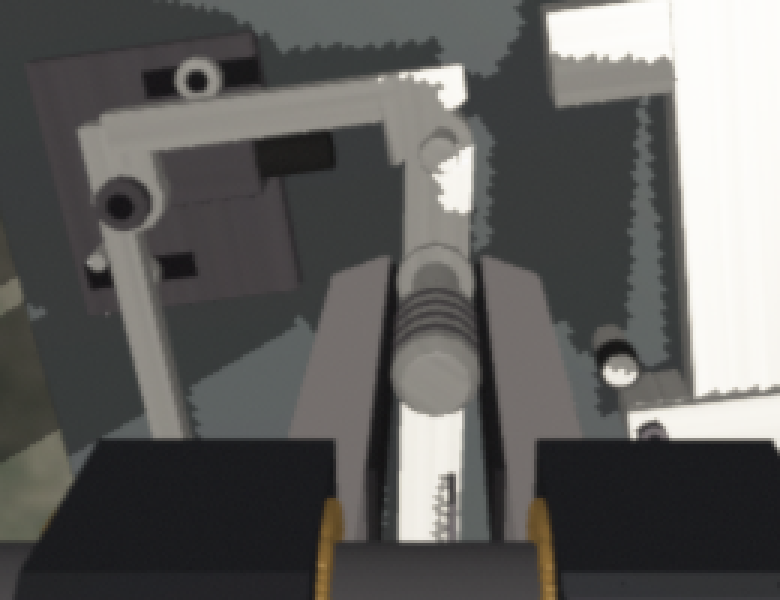

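```bash
python3 - <<'E'
from h import *
for k in range(37,44): print(k/100,arc(k/100,.36))
E
```

```text
0.37 [-0.72  0.44]
0.38 [-1.45  0.88]
0.39 [-2.19  1.31]
0.4 [-2.92  1.73]
0.41 [-3.66  2.14]
0.42 [-4.41  2.55]
0.43 [-5.16  2.95]
```

Call:
{"fn": "carry_out", "kwargs": {
  "series": [
    {"delta_pos": [-0.72, 0.44, 0], "turn": [0, 0, 0.01], "hand": 0.1},
    {"delta_pos": [-1.45, 0.88, 0], "turn": [0, 0, 0.02], "hand": 0.1},
    {"delta_pos": [-2.19, 1.31, 0], "turn": [0, 0, 0.03], "hand": 0.1},
    {"delta_pos": [-2.92, 1.73, 0], "turn": [0, 0, 0.04], "hand": 0.1},
    {"delta_pos": [-3.66, 2.14, 0], "turn": [0, 0, 0.05], "hand": 0.1},
    {"delta_pos": [-3.66, 2.14, 0], "turn": [0, 0, 0.05], "hand": 0.1}
  ]
}}

```text
clock: 6.72
eef_pos: [544.2, 121.2, 44.7]
eef_rot: [3.139, -0.001, 1.069]
wrist_force: [7.3, -1.4, -1.7]
finger_gap: 15.5
```

```bash
python3 st.py .41
python3 - <<'E'
from h import *
import cv2
a=camera("wrist")[:,:,::-1];cv2.imwrite("pics/w5.png",a)
a=a[150:350,180:440]; cv2.imwrite("pics/w5z.png",cv2.resize(a,None,fx=3,fy=3,interpolation=3))
E
```

```text
th 0.4043 r 85.03  Ft -7.03 Fr 2.36 Fz -1.70 yaw 0.4114 6.725
0.418 [-0.6   0.33]
0.426 [-1.19  0.65]
0.434 [-1.8   0.96]
0.442 [-2.4   1.28]
```

View pics/w5z.png

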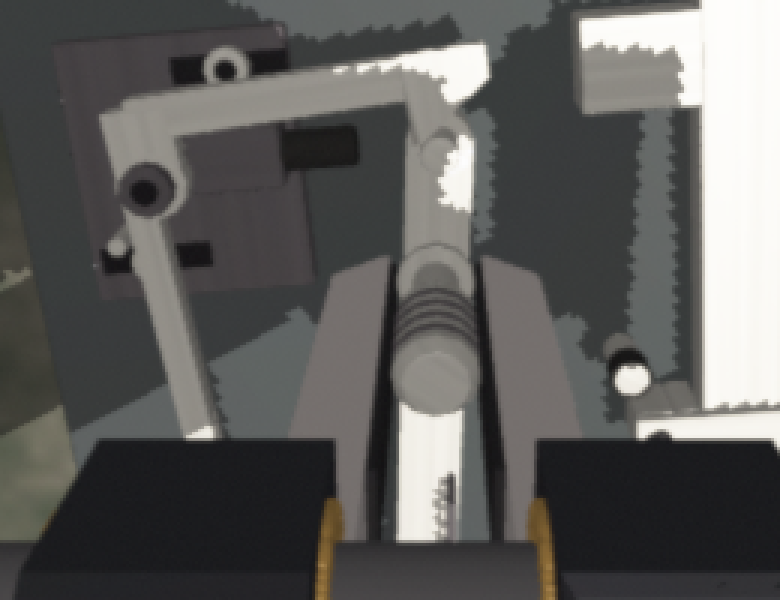

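Call:
{"fn": "carry_out", "kwargs": {
  "series": [
    {"delta_pos": [-0.6, 0.33, 0], "turn": [0, 0, 0.008], "hand": 0.1},
    {"delta_pos": [-1.19, 0.65, 0], "turn": [0, 0, 0.016], "hand": 0.1},
    {"delta_pos": [-1.8, 0.96, 0], "turn": [0, 0, 0.024], "hand": 0.1},
    {"delta_pos": [-2.4, 1.28, 0], "turn": [0, 0, 0.032], "hand": 0.1},
    {"delta_pos": [-2.4, 1.28, 0], "turn": [0, 0, 0.032], "hand": 0.1}
  ]
}}

```text
clock: 7.4
eef_pos: [541.8, 122.6, 44.8]
eef_rot: [3.139, -0.001, 1.101]
wrist_force: [7.9, -2.1, -1.0]
finger_gap: 15.1
```

```bash
python3 st.py .442
```

```text
th 0.4371 r 85.11  Ft -7.96 Fr 1.72 Fz -1.05 yaw 0.4434 7.4
0.45 [-0.61  0.31]
0.458 [-1.21  0.61]
0.466 [-1.83  0.91]
0.474 [-2.44  1.2 ]
```

Now fine steps.

Call:
{"fn": "carry_out", "kwargs": {
  "series": [
    {"delta_pos": [-0.61, 0.31, 0], "turn": [0, 0, 0.008], "hand": 0.1},
    {"delta_pos": [-1.21, 0.61, 0], "turn": [0, 0, 0.016], "hand": 0.1},
    {"delta_pos": [-1.21, 0.61, 0], "turn": [0, 0, 0.016], "hand": 0.1}
  ]
}}

```text
clock: 7.78
eef_pos: [540.5, 123.3, 44.7]
eef_rot: [3.139, -0.001, 1.117]
wrist_force: [7.7, -1.5, -1.2]
finger_gap: 15.6
```

```bash
python3 st.py .458
python3 - <<'E'
from h import *
import cv2
a=camera("wrist")[:,:,::-1];cv2.imwrite("pics/w6.png",a)
a=a[150:350,180:440]; cv2.imwrite("pics/w6z.png",cv2.resize(a,None,fx=3,fy=3,interpolation=3))
E
```

```text
th 0.4538 r 85.13  Ft -7.56 Fr 2.13 Fz -1.22 yaw 0.4595 7.775
0.466 [-0.61  0.3 ]
0.474 [-1.22  0.59]
0.482 [-1.84  0.88]
0.49 [-2.46  1.16]
```

View pics/w6z.png

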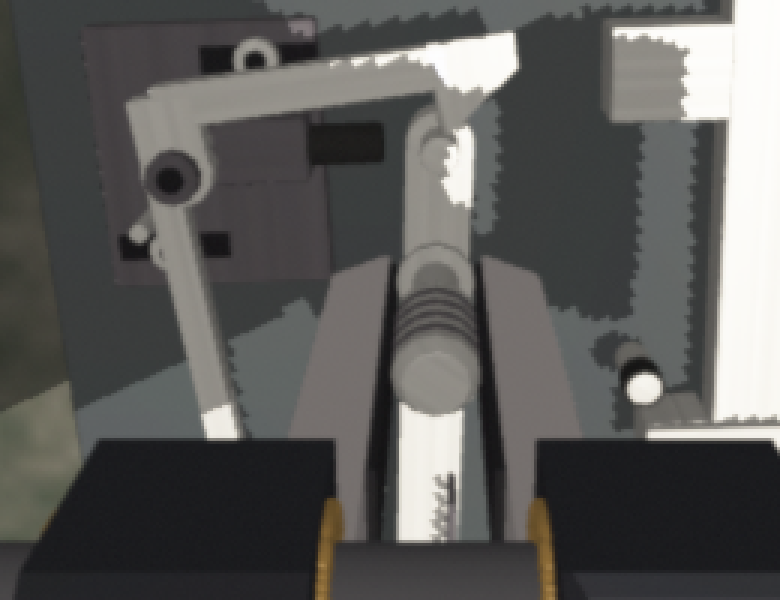

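Call:
{"fn": "carry_out", "kwargs": {
  "series": [
    {"delta_pos": [-0.61, 0.3, 0], "turn": [0, 0, 0.008], "hand": 0.1},
    {"delta_pos": [-1.22, 0.59, 0], "turn": [0, 0, 0.016], "hand": 0.1},
    {"delta_pos": [-1.22, 0.59, 0], "turn": [0, 0, 0.016], "hand": 0.1}
  ]
}}

```text
clock: 8.2
eef_pos: [539.3, 123.9, 44.7]
eef_rot: [3.139, -0.001, 1.133]
wrist_force: [6.3, -0.8, -1.3]
finger_gap: 15.6
```

```bash
python3 st.py .474
```

```text
th 0.4704 r 85.15  Ft -6.07 Fr 2.00 Fz -1.27 yaw 0.4754 8.2
0.482 [-0.62  0.29]
0.49 [-1.23  0.57]
0.498 [-1.85  0.85]
0.506 [-2.48  1.12]
```

Call:
{"fn": "carry_out", "kwargs": {
  "series": [
    {"delta_pos": [-0.62, 0.29, 0], "turn": [0, 0, 0.008], "hand": 0.1},
    {"delta_pos": [-0.62, 0.29, 0], "turn": [0, 0, 0.008], "hand": 0.1}
  ]
}}

```text
clock: 8.45
eef_pos: [538.6, 124.2, 44.7]
eef_rot: [3.14, -0.001, 1.141]
wrist_force: [6.7, 0.2, -1.5]
finger_gap: 15.4
```

```bash
python3 st.py .482
python3 - <<'E'
from h import *
import cv2
a=camera("wrist")[:,:,::-1];cv2.imwrite("pics/w7.png",a)
a=a[150:350,180:440]; cv2.imwrite("pics/w7z.png",cv2.resize(a,None,fx=3,fy=3,interpolation=3))
E
```

```text
th 0.4788 r 85.15  Ft -6.00 Fr 3.05 Fz -1.49 yaw 0.4835 8.45
0.49 [-0.62  0.28]
0.498 [-1.24  0.56]
0.506 [-1.86  0.83]
0.514 [-2.48  1.1 ]
```

View pics/w7z.png

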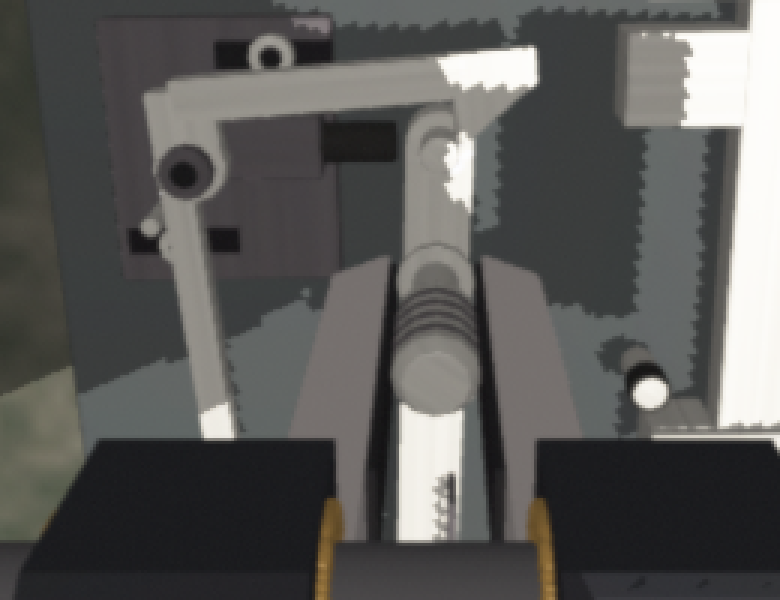

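Call:
{"fn": "carry_out", "kwargs": {
  "series": [
    {"delta_pos": [-0.62, 0.28, 0], "turn": [0, 0, 0.008], "hand": 0.1},
    {"delta_pos": [-0.62, 0.28, 0], "turn": [0, 0, 0.008], "hand": 0.1}
  ]
}}

```text
clock: 8.75
eef_pos: [538.1, 124.5, 44.7]
eef_rot: [3.139, -0.001, 1.149]
wrist_force: [7.8, -0.2, -1.8]
finger_gap: 15.4
```

```bash
python3 st.py .490;  python3 - <<'E'
from h import *
for d in(.005,.01,.015):print(arc(.49+d,.49))
E
```

```text
th 0.4861 r 85.16  Ft -7.13 Fr 3.04 Fz -1.85 yaw 0.4914 8.75
0.498 [-0.62  0.28]
0.506 [-1.24  0.55]
0.514 [-1.87  0.82]
0.522 [-2.49  1.08]
[-0.39  0.17]
[-0.78  0.35]
[-1.16  0.52]
```

Call:
{"fn": "carry_out", "kwargs": {
  "series": [
    {"delta_pos": [-0.39, 0.17, 0], "turn": [0, 0, 0.005], "hand": 0.1},
    {"delta_pos": [-0.39, 0.17, 0], "turn": [0, 0, 0.005], "hand": 0.1}
  ]
}}

```text
clock: 9.0
eef_pos: [537.7, 124.6, 44.7]
eef_rot: [3.139, -0.001, 1.154]
wrist_force: [7.8, -0.1, -2.3]
finger_gap: 15.7
```

```bash
python3 st.py .495;  python3 - <<'E'
from h import *
for d in(.005,.01,.015):print(arc(.495+d,.495))
E
```

```text
th 0.4910 r 85.17  Ft -7.16 Fr 3.10 Fz -2.25 yaw 0.4964 9.0
0.503 [-0.62  0.27]
0.511 [-1.24  0.54]
0.519 [-1.87  0.81]
0.527 [-2.5   1.07]
[-0.39  0.17]
[-0.78  0.34]
[-1.17  0.51]
```

Call:
{"fn": "carry_out", "kwargs": {
  "series": [
    {"delta_pos": [-0.39, 0.17, 0], "turn": [0, 0, 0.005], "hand": 0.1},
    {"delta_pos": [-0.39, 0.17, 0], "turn": [0, 0, 0.005], "hand": 0.1}
  ]
}}

```text
clock: 9.25
eef_pos: [537.3, 124.8, 44.8]
eef_rot: [3.139, -0.001, 1.159]
wrist_force: [7.6, -0.1, -0.7]
finger_gap: 15.2
```

```bash
python3 st.py .500
python3 - <<'E'
from h import *
import cv2
a=camera("wrist")[:,:,::-1];cv2.imwrite("pics/w8.png",a)
a=a[150:350,180:440]; cv2.imwrite("pics/w8z.png",cv2.resize(a,None,fx=3,fy=3,interpolation=3))
E
```

```text
th 0.4958 r 85.19  Ft -6.95 Fr 3.00 Fz -0.75 yaw 0.5014 9.25
0.508 [-0.62  0.27]
0.516 [-1.25  0.54]
0.524 [-1.87  0.8 ]
0.532 [-2.5   1.05]
```

View pics/w8z.png

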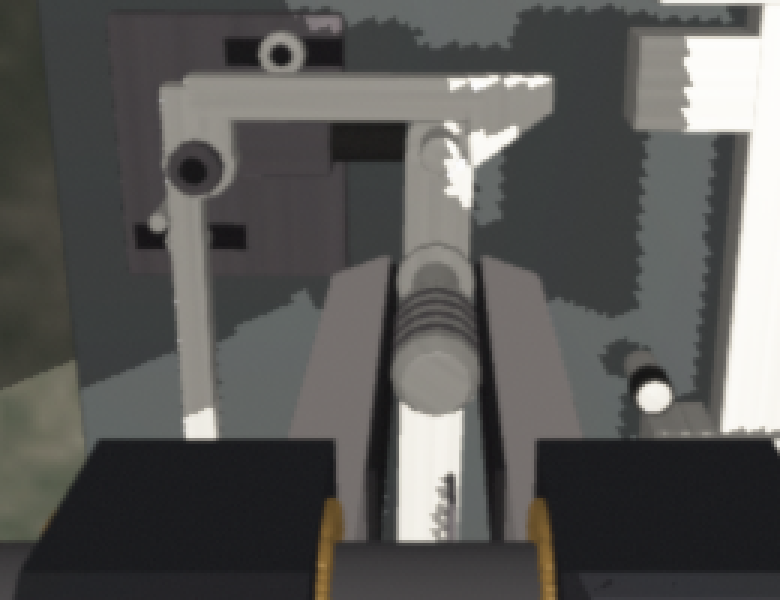

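Call:
{"fn": "carry_out", "kwargs": {
  "series": [
    {"delta_pos": [-0.39, 0.17, 0], "turn": [0, 0, 0.005], "hand": 0.1},
    {"delta_pos": [-0.39, 0.17, 0], "turn": [0, 0, 0.005], "hand": 0.1}
  ]
}}

```text
clock: 9.55
eef_pos: [537.2, 124.9, 44.8]
eef_rot: [3.139, -0.002, 1.164]
wrist_force: [10.0, -0.4, -2.5]
finger_gap: 15.2
```

```bash
python3 st.py .505
```

```text
th 0.4982 r 85.19  Ft -9.28 Fr 3.67 Fz -2.47 yaw 0.5064 9.55
0.513 [-0.62  0.27]
0.521 [-1.25  0.53]
0.529 [-1.88  0.79]
0.537 [-2.51  1.04]
```

Call:
{"fn": "carry_out", "kwargs": {
  "series": [
    {"delta_pos": [-0.39, 0.17, 0], "turn": [0, 0, 0.005], "hand": 0.1},
    {"delta_pos": [-0.39, 0.17, 0], "turn": [0, 0, 0.005], "hand": 0.1}
  ]
}}

```text
clock: 9.8
eef_pos: [537.1, 124.9, 44.8]
eef_rot: [3.138, -0.002, 1.169]
wrist_force: [11.3, -1.1, -4.7]
finger_gap: 15.6
```

```bash
python3 st.py .510; python3 - <<'E'
from h import *
for k in(.506,.502,.498,.494,.490,.486,.482): print(k,arc(k,.51))
E
```

```text
th 0.4989 r 85.19  Ft -10.80 Fr 3.54 Fz -4.66 yaw 0.5113 9.8
0.518 [-0.63  0.26]
0.526 [-1.25  0.52]
0.534 [-1.88  0.78]
0.542 [-2.51  1.03]
0.506 [ 0.31 -0.13]
0.502 [ 0.62 -0.27]
0.498 [ 0.93 -0.41]
0.494 [ 1.24 -0.54]
0.49 [ 1.55 -0.68]
0.486 [ 1.86 -0.82]
0.482 [ 2.17 -0.97]
```

Call:
{"fn": "carry_out", "kwargs": {
  "series": [
    {"delta_pos": [0.31, -0.13, 0], "turn": [0, 0, -0.004], "hand": 0.1},
    {"delta_pos": [0.62, -0.27, 0], "turn": [0, 0, -0.008], "hand": 0.1},
    {"delta_pos": [0.93, -0.41, 0], "turn": [0, 0, -0.012], "hand": 0.1},
    {"delta_pos": [1.24, -0.54, 0], "turn": [0, 0, -0.016], "hand": 0.1},
    {"delta_pos": [1.55, -0.68, 0], "turn": [0, 0, -0.02], "hand": 0.1},
    {"delta_pos": [1.55, -0.68, 0], "turn": [0, 0, -0.02], "hand": 0.1}
  ]
}}

```text
clock: 10.55
eef_pos: [538.1, 124.5, 44.8]
eef_rot: [3.139, -0.001, 1.149]
wrist_force: [8.0, -0.1, -1.9]
finger_gap: 15.4
```

```bash
python3 st.py .49; python3 - <<'E'
from h import *
for k in(.486,.482,.478,.474,.470,.466): print(k,arc(k,.49))
E
```

```text
th 0.4854 r 85.18  Ft -7.30 Fr 3.22 Fz -1.86 yaw 0.4912 10.55
0.498 [-0.62  0.28]
0.506 [-1.24  0.55]
0.514 [-1.87  0.82]
0.522 [-2.49  1.08]
0.486 [ 0.31 -0.14]
0.482 [ 0.62 -0.28]
0.478 [ 0.93 -0.43]
0.474 [ 1.23 -0.57]
0.47 [ 1.54 -0.71]
0.466 [ 1.85 -0.86]
```

Call:
{"fn": "carry_out", "kwargs": {
  "series": [
    {"delta_pos": [0.31, -0.14, 0], "turn": [0, 0, -0.004], "hand": 0.1},
    {"delta_pos": [0.62, -0.28, 0], "turn": [0, 0, -0.008], "hand": 0.1},
    {"delta_pos": [0.93, -0.43, 0], "turn": [0, 0, -0.012], "hand": 0.1},
    {"delta_pos": [0.93, -0.43, 0], "turn": [0, 0, -0.012], "hand": 0.1}
  ]
}}

```text
clock: 11.05
eef_pos: [538.5, 124.3, 44.7]
eef_rot: [3.141, -0.001, 1.137]
wrist_force: [5.8, 3.2, 0.6]
finger_gap: 15.3
```

```bash
python3 st.py .478; python3 - <<'E'
from h import *
for k in(.474,.470,.466,.462): print(k,arc(k,.478))
import cv2
a=camera("wrist")[:,:,::-1];cv2.imwrite("pics/w9.png",a)
a=a[150:350,180:440]; cv2.imwrite("pics/w9z.png",cv2.resize(a,None,fx=3,fy=3,interpolation=3))
E
```

```text
th 0.4811 r 85.15  Ft -3.90 Fr 5.33 Fz 0.63 yaw 0.4786 11.05
0.486 [-0.62  0.28]
0.494 [-1.24  0.56]
0.502 [-1.86  0.84]
0.51 [-2.48  1.11]
0.474 [ 0.31 -0.14]
0.47 [ 0.61 -0.29]
0.466 [ 0.92 -0.44]
0.462 [ 1.23 -0.58]
```

View pics/w9z.png

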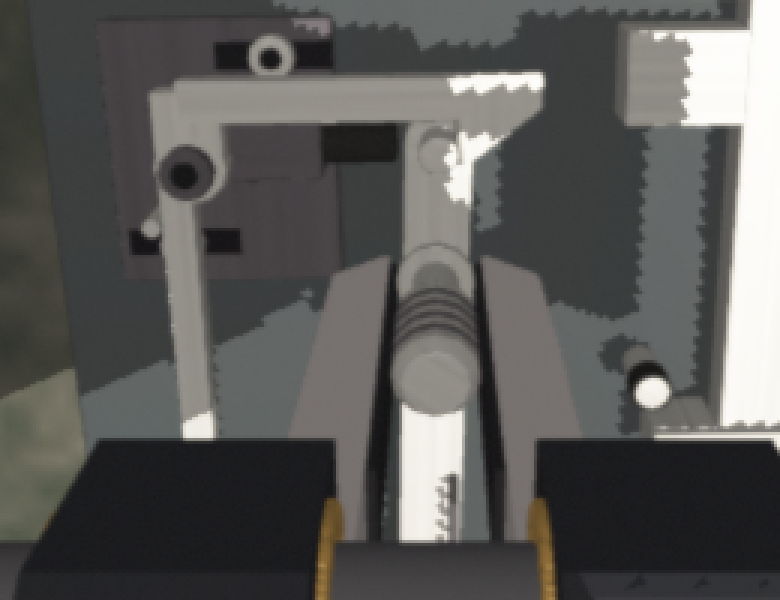

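Call:
{"fn": "carry_out", "kwargs": {
  "series": [
    {"delta_pos": [0.31, -0.14, 0], "turn": [0, 0, -0.004], "hand": 0.1},
    {"delta_pos": [0.61, -0.29, 0], "turn": [0, 0, -0.008], "hand": 0.1},
    {"delta_pos": [0.61, -0.29, 0], "turn": [0, 0, -0.008], "hand": 0.1}
  ]
}}

```text
clock: 11.48
eef_pos: [538.6, 124.2, 44.6]
eef_rot: [-3.141, -0.001, 1.129]
wrist_force: [0.5, 5.6, 3.0]
finger_gap: 15.5
```

```bash
python3 st.py .470
```

```text
th 0.4796 r 85.13  Ft 1.94 Fr 5.30 Fz 2.98 yaw 0.4706 11.475
0.478 [-0.61  0.29]
0.486 [-1.23  0.57]
0.494 [-1.85  0.85]
0.502 [-2.47  1.13]
```

Call:
{"fn": "carry_out", "kwargs": {
  "series": [
    {"delta_pos": [0, 0.4, 0], "turn": [0, 0, 0], "hand": 0.1},
    {"delta_pos": [0, 0.4, 0], "turn": [0, 0, 0], "hand": 0.1}
  ],
  "squeeze": 15
}}

```text
clock: 11.72
eef_pos: [538.6, 124.2, 44.6]
eef_rot: [-3.141, -0.0, 1.128]
wrist_force: [-1.0, 3.2, 4.6]
finger_gap: 15.7
```

```bash
python3 st.py .470
```

```text
th 0.4792 r 85.15  Ft 2.22 Fr 2.51 Fz 4.61 yaw 0.4702 11.725
0.478 [-0.61  0.29]
0.486 [-1.23  0.57]
0.494 [-1.85  0.85]
0.502 [-2.47  1.13]
```

Call:
{"fn": "carry_out", "kwargs": {
  "series": [
    {"delta_pos": [-0.2, 0.1, 0], "turn": [0, 0, 0], "hand": 0.1},
    {"delta_pos": [-0.2, 0.1, 0], "turn": [0, 0, 0], "hand": 0.1}
  ],
  "squeeze": 5
}}

```text
clock: 11.98
eef_pos: [538.5, 124.1, 44.5]
eef_rot: [3.142, -0.0, 1.128]
wrist_force: [-0.6, 3.0, 4.4]
finger_gap: 15.6
```

```bash
python3 st.py .470
```

```text
th 0.4797 r 85.04  Ft 1.84 Fr 2.47 Fz 4.38 yaw 0.4699 11.975
0.478 [-0.61  0.29]
0.486 [-1.23  0.57]
0.494 [-1.85  0.85]
0.502 [-2.47  1.13]
```

Call:
{"fn": "carry_out", "kwargs": {
  "series": [
    {"delta_pos": [0, 0, 0], "turn": [0, 0, 0], "hand": 0.17},
    {"delta_pos": [0, 0, 0], "turn": [0, 0, 0], "hand": 0.18},
    {"delta_pos": [0, 0, 0], "turn": [0, 0, 0], "hand": 0.2},
    {"delta_pos": [0, 0, 0], "turn": [0, 0, 0], "hand": 0.23},
    {"delta_pos": [0, 0, 0], "turn": [0, 0, 0], "hand": 0.28},
    {"delta_pos": [0, 0, 0], "turn": [0, 0, 0], "hand": 0.35}
  ]
}}

```text
clock: 12.72
eef_pos: [538.5, 124.0, 44.4]
eef_rot: [-3.142, 0.0, 1.128]
wrist_force: [-0.1, -0.7, -0.4]
finger_gap: 31.8
```

```bash
python3 st.py .470
python3 - <<'E'
from h import *
import cv2
a=camera("wrist")[:,:,::-1];cv2.imwrite("pics/w10.png",a)
a=a[150:350,180:440]; cv2.imwrite("pics/w10z.png",cv2.resize(a,None,fx=3,fy=3,interpolation=3))
E
```

```text
th 0.4795 r 84.96  Ft -0.14 Fr -0.66 Fz -0.42 yaw 0.4698 12.725
0.478 [-0.61  0.29]
0.486 [-1.23  0.57]
0.494 [-1.85  0.85]
0.502 [-2.47  1.13]
```

View pics/w10z.png

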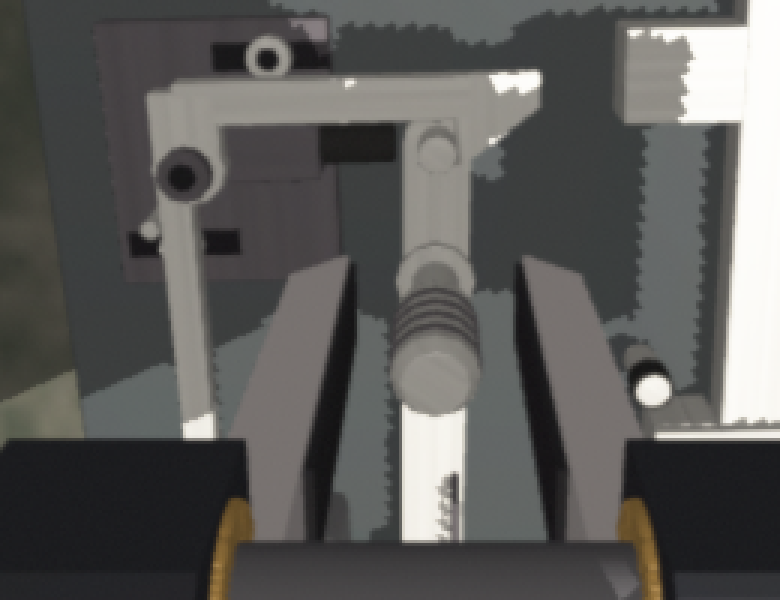

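```bash
python3 - <<'E'
from h import *
print(read_state()["joints"])
E
```

```text
[ 1.60185188e-01  4.91210144e-01  1.66163764e+00 -3.74455651e-05
  9.88819489e-01  6.03230811e-01]
```

Call:
{"fn": "carry_out", "kwargs": {
  "series": [
    {"delta_pos": [0, 0, 15], "turn": [0, 0, 0], "hand": 0.35},
    {"delta_pos": [0, 0, 45], "turn": [0, 0, 0], "hand": 0.35},
    {"delta_pos": [0, 0, 85], "turn": [0, 0, 0], "hand": 0.35},
    {"delta_pos": [0, 0, 95], "turn": [0, 0, 0], "hand": 0.4}
  ]
}}

```text
clock: 13.28
eef_pos: [539.6, 124.3, 142.8]
eef_rot: [3.138, -0.003, 1.128]
wrist_force: [0.1, -0.2, -0.1]
finger_gap: 37.2
```

Call:
{"fn": "carry_out", "kwargs": {
  "series": [
    {"delta_pos": [5, -15, 0], "turn": [0, 0, 0.18], "hand": 0.4},
    {"delta_pos": [10, -30, 0], "turn": [0, 0, 0.36], "hand": 0.4},
    {"delta_pos": [15, -45, 0], "turn": [0, 0, 0.54], "hand": 0.4},
    {"delta_pos": [20, -60, 0], "turn": [0, 0, 0.72], "hand": 0.4},
    {"delta_pos": [25, -75, 0], "turn": [0, 0, 0.9], "hand": 0.4},
    {"delta_pos": [30, -90, 0], "turn": [0, 0, 1.08], "hand": 0.4},
    {"delta_pos": [34.5, -105, 0], "turn": [0, 0, 1.26], "hand": 0.4},
    {"delta_pos": [34.5, -113, 0], "turn": [0, 0, 1.44], "hand": 0.4}
  ]
}}

```text
clock: 14.28
eef_pos: [572.9, 10.4, 139.1]
eef_rot: [-3.141, -0.001, 2.573]
wrist_force: [0.4, 0.7, 0.1]
finger_gap: 37.4
```

Call:
{"fn": "carry_out", "kwargs": {
  "series": [
    {"delta_pos": [0, 0, 0], "turn": [0, 0, 0.158], "hand": 0.4},
    {"delta_pos": [0, 0, -30], "turn": [0, 0, 0.158], "hand": 0.4},
    {"delta_pos": [0, 0, -50], "turn": [0, 0, 0.158], "hand": 0.4},
    {"delta_pos": [0, 0, -50], "turn": [0, 0, 0.158], "hand": 0.4}
  ]
}}

```text
clock: 14.78
eef_pos: [572.1, 11.1, 88.1]
eef_rot: [-3.14, -0.003, 2.726]
wrist_force: [0.3, -0.2, 0.3]
finger_gap: 38.0
```

```bash
python3 - <<'E'
from h import *
import cv2
s=read_state();print(s["eef_pos"],s["eef_rot"],s["wrist_force"])
c=get_calibration("wrist");a=camera("wrist")[:,:,::-1];cv2.imwrite("pics/w11.png",a);np.save("w11.npy",c["pose"])
cv2.imwrite("pics/t11.png",cv2.resize(camera("top")[145:285,210:370,::-1],None,fx=5,fy=4.2857,interpolation=3))
E
```

```text
[572.09303236  11.11065595  88.08702075] [-3.14044826e+00 -2.94628042e-03  2.72573257e+00] [ 0.31372698 -0.23133105  0.2892682 ]
```

View pics/w11.png

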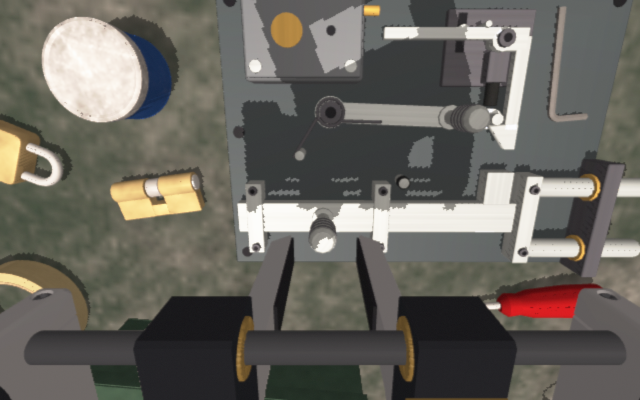

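View pics/t11.png

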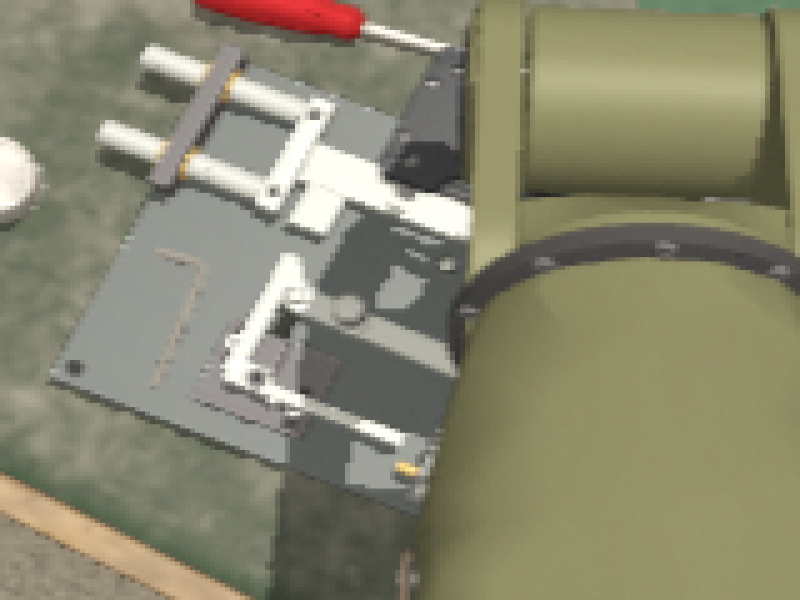

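```bash
python3 - <<'E'
from h import *
cal=dict(intrinsics=get_calibration("wrist")["intrinsics"],pose=np.load("w11.npy"))
print(onz("wrist",322,238,76,cal), onz("wrist",326,114,46,cal))
c0=onz("wrist",252,191,30,cal);c1=onz("wrist",534,189,30,cal);d=c1-c0;print(np.arctan2(d[1],d[0])-np.pi/2)
c0=onz("wrist",240,261,14,cal);c1=onz("wrist",565,261,14,cal);d=c1-c0;print("plate edge",np.arctan2(d[1],d[0])-np.pi/2)
E
```

```text
[569.27865728  11.00876871] [501.26502066  43.6808688 ]
-0.40681939924939337
plate edge -0.4135738495560086
```

Call:
{"fn": "carry_out", "kwargs": {
  "series": [
    {"delta_pos": [0, 0, -20], "turn": [0, 0, 0], "hand": 0.4},
    {"delta_pos": [0, 0, -36], "turn": [0, 0, 0], "hand": 0.4},
    {"delta_pos": [0, 0, -43], "turn": [0, 0, 0], "hand": 0.4},
    {"delta_pos": [0, 0, -43], "turn": [0, 0, 0], "hand": 0.4},
    {"delta_pos": [0, 0, -43], "turn": [0, 0, 0], "hand": 0.4}
  ]
}}

```text
clock: 15.5
eef_pos: [573.4, 11.1, 47.1]
eef_rot: [3.141, 0.001, 2.726]
wrist_force: [-0.1, -0.3, -0.7]
finger_gap: 37.8
```

Call:
{"fn": "carry_out", "kwargs": {
  "series": [
    {"delta_pos": [0, 0, 0], "turn": [0, 0, 0], "hand": 0.3},
    {"delta_pos": [0, 0, 0], "turn": [0, 0, 0], "hand": 0.12},
    {"delta_pos": [0, 0, 0], "turn": [0, 0, 0], "hand": 0.12},
    {"delta_pos": [0, 0, 0], "turn": [0, 0, 0], "hand": 0.12}
  ],
  "squeeze": 20
}}

```text
clock: 16.0
eef_pos: [572.4, 9.4, 46.7]
eef_rot: [-3.139, -0.0, 2.726]
wrist_force: [-5.8, -12.0, 4.3]
finger_gap: 17.8
```

```bash
python3 - <<'E'
from h import *
import cv2
a=camera("wrist")[:,:,::-1];cv2.imwrite("pics/w12.png",a)
for s in(7,14,20,24,26,27,28,29): print(s,np.round(s*np.array([-np.sin(.413),-np.cos(.413)]),2))
E
```

```text
7 [-2.81 -6.41]
14 [ -5.62 -12.82]
20 [ -8.03 -18.32]
24 [ -9.63 -21.98]
26 [-10.44 -23.81]
27 [-10.84 -24.73]
28 [-11.24 -25.65]
29 [-11.64 -26.56]
```

View pics/w12.png

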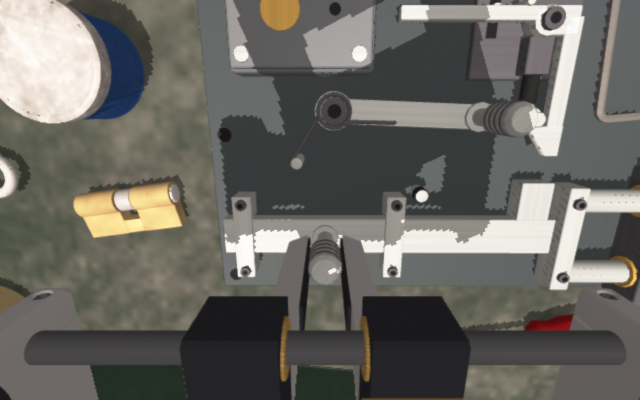

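Call:
{"fn": "carry_out", "kwargs": {
  "series": [
    {"delta_pos": [-1.6, -3.7, 0], "turn": [0, 0, 0], "hand": 0.12},
    {"delta_pos": [-3.2, -7.3, 0], "turn": [0, 0, 0], "hand": 0.12},
    {"delta_pos": [-4.8, -11, 0], "turn": [0, 0, 0], "hand": 0.12},
    {"delta_pos": [-6.4, -14.7, 0], "turn": [0, 0, 0], "hand": 0.12},
    {"delta_pos": [-8, -18.3, 0], "turn": [0, 0, 0], "hand": 0.12},
    {"delta_pos": [-9.6, -22, 0], "turn": [0, 0, 0], "hand": 0.12},
    {"delta_pos": [-10.4, -23.8, 0], "turn": [0, 0, 0], "hand": 0.12},
    {"delta_pos": [-10.4, -23.8, 0], "turn": [0, 0, 0], "hand": 0.12}
  ]
}}

```text
clock: 17.05
eef_pos: [562.5, -13.1, 46.6]
eef_rot: [-3.141, -0.0, 2.726]
wrist_force: [-1.4, 0.0, 4.9]
finger_gap: 17.5
```

Call:
{"fn": "carry_out", "kwargs": {
  "series": [
    {"delta_pos": [-0.4, -0.9, 0], "turn": [0, 0, 0], "hand": 0.12},
    {"delta_pos": [-0.8, -1.8, 0], "turn": [0, 0, 0], "hand": 0.12},
    {"delta_pos": [-1.1, -2.5, 0], "turn": [0, 0, 0], "hand": 0.12},
    {"delta_pos": [-1.1, -2.5, 0], "turn": [0, 0, 0], "hand": 0.12}
  ]
}}

```text
clock: 17.55
eef_pos: [561.5, -15.4, 46.6]
eef_rot: [-3.142, 0.0, 2.726]
wrist_force: [-0.7, 2.1, 6.2]
finger_gap: 17.7
```

Call:
{"fn": "carry_out", "kwargs": {
  "series": [
    {"delta_pos": [-0.3, -0.7, 0], "turn": [0, 0, 0], "hand": 0.12},
    {"delta_pos": [-0.6, -1.4, 0], "turn": [0, 0, 0], "hand": 0.12},
    {"delta_pos": [-0.6, -1.4, 0], "turn": [0, 0, 0], "hand": 0.12}
  ]
}}

```text
clock: 17.92
eef_pos: [561.0, -16.3, 46.6]
eef_rot: [3.141, 0.0, 2.726]
wrist_force: [0.8, 6.2, 4.4]
finger_gap: 17.4
```

Call:
{"fn": "carry_out", "kwargs": {
  "series": [
    {"delta_pos": [-0.4, -0.9, 0], "turn": [0, 0, 0], "hand": 0.12},
    {"delta_pos": [-0.6, -1.4, 0], "turn": [0, 0, 0], "hand": 0.12},
    {"delta_pos": [-0.6, -1.4, 0], "turn": [0, 0, 0], "hand": 0.12}
  ]
}}

```text
clock: 18.3
eef_pos: [561.0, -16.4, 46.6]
eef_rot: [3.139, 0.001, 2.726]
wrist_force: [5.5, 16.1, 1.9]
finger_gap: 17.6
```

Call:
{"fn": "carry_out", "kwargs": {
  "series": [
    {"delta_pos": [0.4, 0.9, 0], "turn": [0, 0, 0], "hand": 0.12},
    {"delta_pos": [0.4, 0.9, 0], "turn": [0, 0, 0], "hand": 0.12},
    {"delta_pos": [0.4, 0.9, 0], "turn": [0, 0, 0], "hand": 0.2},
    {"delta_pos": [0.4, 0.9, 0], "turn": [0, 0, 0], "hand": 0.25},
    {"delta_pos": [0.4, 0.9, 0], "turn": [0, 0, 0], "hand": 0.35},
    {"delta_pos": [0.4, 0.9, 0], "turn": [0, 0, 0], "hand": 0.4},
    {"delta_pos": [0.4, 0.9, 0], "turn": [0, 0, 0], "hand": 0.4}
  ]
}}

```text
clock: 19.18
eef_pos: [560.7, -17.2, 46.4]
eef_rot: [-3.141, -0.0, 2.726]
wrist_force: [-0.0, 0.3, 0.5]
finger_gap: 37.4
```

Call:
{"fn": "carry_out", "kwargs": {
  "series": [
    {"delta_pos": [0, 0, 20], "turn": [0, 0, 0], "hand": 0.4},
    {"delta_pos": [0, 0, 60], "turn": [0, 0, 0], "hand": 0.4},
    {"delta_pos": [0, 0, 110], "turn": [0, 0, 0], "hand": 0.4},
    {"delta_pos": [0, 0, 160], "turn": [0, 0, 0], "hand": 0.4},
    {"delta_pos": [-30, -30, 180], "turn": [0, 0, 0], "hand": 0.4},
    {"delta_pos": [-60, -60, 180], "turn": [0, 0, 0], "hand": 0.4},
    {"delta_pos": [-90, -80, 180], "turn": [0, 0, 0], "hand": 0.4},
    {"delta_pos": [-90, -80, 180], "turn": [0, 0, 0], "hand": 0.4}
  ]
}}

```text
clock: 20.18
eef_pos: [469.7, -98.1, 226.9]
eef_rot: [-3.142, 0.001, 2.724]
wrist_force: [0.4, 0.1, 0.6]
finger_gap: 37.5
```

```bash
python3 - <<'E'
from h import *
import cv2
s=read_state();print(s["eef_pos"],s["wrist_force"])
c=get_calibration("wrist");cv2.imwrite("pics/w13.png",camera("wrist")[:,:,::-1]);np.save("w13.npy",c["pose"])
cv2.imwrite("pics/t13.png",cv2.resize(camera("top")[145:285,210:370,::-1],None,fx=5,fy=4.2857,interpolation=3))
E
```

```text
[469.68996863 -98.09902514 226.90119104] [0.42637151 0.07581043 0.58618217]
```

View pics/w13.png

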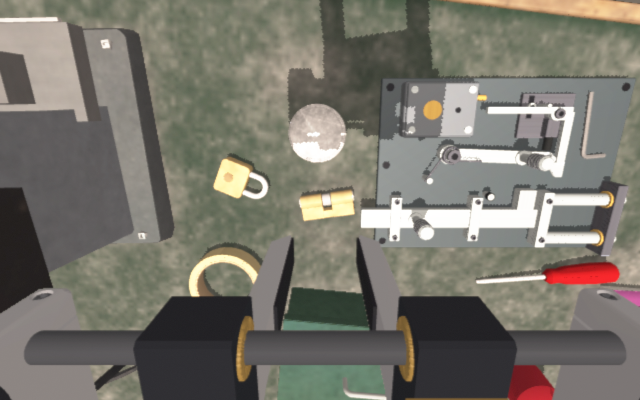

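View pics/t13.png

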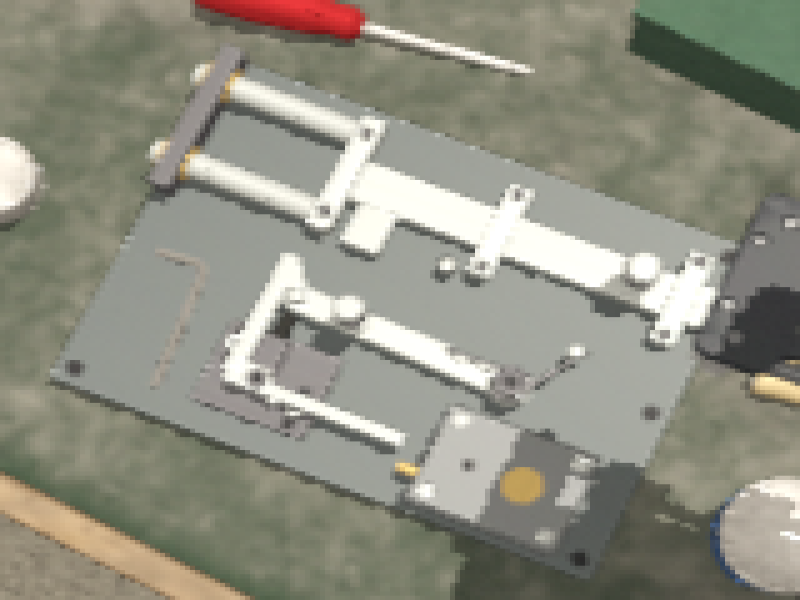

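```bash
python3 - <<'E'
from h import *
z=lambda u,v:(210+u/5-.4,145+v/4.2857-.4)
a=onz("top",*z(588,247),76);b=onz("top",*z(642,268),76);print(b,np.linalg.norm(b-a))
print(np.linalg.norm(onz("top",*z(283,205),30)-onz("top",*z(337,227),30)))
sign_off()
E
```

```text
[559.21088416 -14.58323627] 27.88931074739535
29.730255250017393
the job is handed in; nothing more can be done
```

The relock lever is hooked on its catch, the bolt bar is slid fully back to its end stop, and the job is handed in, at about 20 s on the clock.

**Lever:** I drew it back by its knob in small steps. At about 0.50 rad the stop showed as a rise of nearly 4 N at the knob, with the knob hardly moving. I pressed no further, so by feel the stop was barely pressed in. I then eased it down onto the catch at about 0.48 rad and opened the fingers slowly. The lever stayed hooked in every later picture.

**Bar:** I drew it back by its knob until the force jumped to about 17 N with no further movement. The gripper had travelled 28.1 mm, against the stated 28 mm.

**Last checks:**
- The top camera put the bar knob's travel at 27.9 mm.
- A second mark on the bar gave 29.7 mm. It was a rough reading at a guessed height, so I put less weight on it.
- The gripper was clear of everything, with no force on the wrist.
- I saw nothing out of place among the things lying about. That was by eye; I did not measure their positions.

**One slip:** the gripper closed about 2 mm off centre on the bar knob. It pressed the bar briefly with about 13 N towards its thrown end. This was after the lever was hooked, so the bar was never forced against the lever.

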